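# Sort worn rollers by hub weight

### The arm

A 6-joint arm with a two-finger parallel gripper is mounted at the origin on a cart in front of the work surface, level with it; the furniture and walls round the work are solid. World frame = base frame: x ahead of the robot, y to its left, z up, the work surface at z = 0. Lengths are in m, angles in rad, forces in N, time in s.
With the tool pointing down it reaches from about 0.25 to 0.725 m from the base axis. Payload 4 kg.
Tool frame: the origin (TCP) lies on the centre line of the jaws, within the pads' length; the fingertips stand 22 mm ahead of it and the grasp point (between the pads) lies 3 mm ahead of it; z points along the fingers, y is the line along which they close (so a half turn about z gives the same grasp; the last joint's range is limited). The gripper opens to 85 mm and grips with 20 to 120 N. Pads are 22 mm wide; open, the fingers measure 114 mm over their backs; the gripper's body (76 mm by 85 mm) begins 54 mm behind the grasp point. The pads swing forward as they close: fully open they stand 13 mm farther back than shut.
Start: joints at [1.302, 0.241, 0.005, 1.335, 0, 1.571], TCP at [0.133, 0.482, 0.253] pointing down, gripper open.
Joint ranges: [-2.72, 2.72], [-1.05, 1.87], [-1.09, 1.28], [-1.99, 2.15], [-1.42, 1.44], [-3.14, 3.14]. Speed limits (rad/s): [2.79, 2.79, 3.14, 3.14, 3.14, 3.14].

### API

Orientations are given as a unit quaternion [x, y, z, w].
In Python, from workcell import bot gives the robot as it stands.
- The arm moves only by the shell command python3 -m inch 'ROWS'. ROWS is JSON, one flat list of numbers, 7 for each row, row after row: the shift along the world's x, y, z in mm, then the turn, a rotation vector about the world's x, y, z in rad, then the opening in per cent of the stroke, from 0 (shut) to 100 (fully open). A call has 1 to 8 rows; each row is the pose to reach, as a shift and turn from the pose commanded when the call began; what a row does not reach only later rows make up. A row lasts 1/12 s, in which the tool goes at most 41.7 mm and 7.16 degrees, less where a joint would pass 70% of its speed; a pose out of reach is approached as far as the arm can. A call with a gripper value outside its range is refused whole. The fingers move at their own pace and stop on an object; the grip force is fixed at half the most. Time passes only in rows, so rows that repeat a pose let the fingers close. It gives the time, the measured TCP pose, the force, the opening and the grip force at its end, in the units of the state.
- bot.get_obs(): the state, without advancing time (a new reading comes with each control period).
- bot.camera(name): name is "scene" or "top" or "wrist"; returns the picture (400x640x3 uint8, blue, green, red); there is no depth.
- bot.camera_info(name): a dict with "intrinsics" (3x3 intrinsics, pixels), "distortion" ([k1, k2, p1, p2, k3] as OpenCV has them; the pictures are not rectified), "camera_from_world" (4x4, takes a point from world to camera coordinates); the wrist camera has in their place "hand_eye" (4x4, takes a point from camera to tool coordinates, whose origin is the TCP and whose axes are the flange's). Camera axes: x right, y down, z forward; pixel columns grow to the right and rows downward; lengths in m; the calibration is good to about 2 mm. A picture is of the moment at which its call begins: read the wrist's pose just before it. camera_info takes no time and is no camera call.
- bot.job_done(): hands the job in; it is judged then, once.
Trained networks look in the newest picture that a camera, given by its name, has taken for a name from the list of things; names that differ only in an ending like _2 or _b are one class to them, and where a whole thing is asked for, a point or a joint stands for the part that bears it (a point fixed in the world has none). Each returns a list of dicts, best first, with "confidence" (0 to 1); they miss things now and then, are a little off and sometimes report something else, mostly with a low value. They report only what shows in the picture. A call takes as long as a camera call.
- bot.silhouettes(camera, target): "mask" (400x640 bool, what is visible of it) and "uv" ([column, row] in pixels, amid what is visible of it).
- bot.spot_point(camera, target): "uv" ([column, row] in pixels: a listed point, or the origin of a listed thing).
The state is a dict: "clock": time; "joint_pos": joint angles; "joint_vel": joint speeds; "tau": joint torques, N m; "eef_pos": TCP position; "tool_rot": TCP orientation; "ft_force": force on the tool from outside, world axes, zero at the start; "ft_torque": the same for the moment, N m; "grip_width": finger opening in m; "grasp_force": force on a finger pad.
Only numpy, scipy, OpenCV 4.12 (cv2) and the standard library are available. Lean on these libraries where they do the work, as an engineer would, in place of code of your own. Each camera call takes 0.05 s, during which the arm holds its last target. There are 200 camera calls.

### The job

The three grey rollers on the sloping shelf look alike but have different hubs, so lift them briefly to feel their weight: set the solid one (about 0.85 kg) in the deep grey bin and the hollow one (about 0.18 kg) in the shallow steel tray, and leave the filled one (about 0.5 kg) standing on the sloping shelf. Set the rollers down, do not drop them, and leave the red wheel block and the loose yellow wheel by the tray where they are.

Things in the scene. Friction and masses are not known exactly. Their poses are not given: they have to be found in the camera images.
- roller_1_mid (a point): one of three alike rollers: grey rubber-covered cylinder, 54 mm across, 74 mm long. This point is its centre; z runs along its axis, up. It starts standing on the rack's sloping shelf, its top leaning 30 degrees to the robot. Its number says nothing of weight or place: one roller weighs about 0.18 kg (hollow), one 0.5 kg (filled), one 0.85 kg (solid), each within 6 percent
- roller_2_mid (a point): one of three alike rollers: grey rubber-covered cylinder, 54 mm across, 74 mm long. This point is its centre; z runs along its axis, up. It starts standing on the rack's sloping shelf, its top leaning 30 degrees to the robot. Its number says nothing of weight or place: one roller weighs about 0.18 kg (hollow), one 0.5 kg (filled), one 0.85 kg (solid), each within 6 percent
- roller_3_mid (a point): one of three alike rollers: grey rubber-covered cylinder, 54 mm across, 74 mm long. This point is its centre; z runs along its axis, up. It starts standing on the rack's sloping shelf, its top leaning 30 degrees to the robot. Its number says nothing of weight or place: one roller weighs about 0.18 kg (hollow), one 0.5 kg (filled), one 0.85 kg (solid), each within 6 percent
- rack: fixed grey sheet-steel rack, 322 mm wide (y), 127 mm deep; origin at the centre of its underside (z = 0), x to its back, y to the robot's left. Three bays at y = -0.105, 0 and +0.105 (rollers up to 6 mm off, in any order), roller centres at about x = -0.044, z = 0.081. Its sloping shelf rises 30 degrees to the back; strips 8 mm high part the bays
- shelf_lip (a point): foot of the sloping shelf's front lip, mid-width (rack frame x -0.050, z 0.035); axes as the rack's. The shelf runs 90 mm up from here; the lip is 20 mm high, square to the shelf. The rollers stand square on the shelf, against the lip, which keeps them from sliding off
- tier_edge (a point): front lower edge of the rack's level upper tier, mid-width (rack frame x -0.032, z 0.180); axes as the rack's. The tier hangs over the rollers' backs, so grip them with the tool tilted 30 to 40 degrees, in from the front along their axis, fingers either side in y, and draw them out along it. Parts lie on the tier up to z 0.22, 40 mm or more behind the edge
- deep_bin: fixed deep grey plastic bin, open above, 158 (x) x 220 (y) x 86 mm high; origin at the centre of its underside (z = 0). Inside 128 x 188 mm, inner floor at z = 0.003, rim at z = 0.086. It stands at the left
- tray: fixed shallow sheet-steel tray, open above, 115 (x) x 170 (y) x 45 mm high, walls and floor 3 mm thick; origin at the centre of its underside (z = 0), inner floor at z = 0.003. It stands at the right of the bin
- wheel_block: bystander, loose: red wheel in a grey steel block, 87 x 115 x 70 mm, at the right by the table's near edge; origin at the centre of its underside
- small_wheel: bystander, loose: loose yellow wheel lying flat, 56 mm across, 22 mm high, between tray and bin; origin at the centre of its underside

How it is judged:
At the end, for the whole second after the job is handed in: One roller in the deep bin pressing on it with 6.5 to 12 N (the solid one), one in the tray with 0.8 to 3.2 N (the hollow one), centres 15 to 55 mm up; the third stands on the sloping shelf (rack frame x -65 to -5, y within 157, z 60 to 115 mm; axis under 0.8 rad from vertical); all at rest (((x of roller_1_mid in the frame of deep_bin between -0.064 and 0.064 m and y of roller_1_mid in the frame of deep_bin between -0.094 and 0.094 m and z of roller_1_mid in the frame of deep_bin between 0.015 and 0.055 m and contact force between roller_1 and deep_bin between 6.5 and 12 N) or (x of roller_2_mid in the frame of deep_bin between -0.064 and 0.064 m and y of roller_2_mid in the frame of deep_bin between -0.094 and 0.094 m and z of roller_2_mid in the frame of deep_bin between 0.015 and 0.055 m and contact force between roller_2 and deep_bin between 6.5 and 12 N) or (x of roller_3_mid in the frame of deep_bin between -0.064 and 0.064 m and y of roller_3_mid in the frame of deep_bin between -0.094 and 0.094 m and z of roller_3_mid in the frame of deep_bin between 0.015 and 0.055 m and contact force between roller_3 and deep_bin between 6.5 and 12 N)) and ((x of roller_1_mid in the frame of tray between -0.0545 and 0.0545 m and y of roller_1_mid in the frame of tray between -0.082 and 0.082 m and z of roller_1_mid in the frame of tray between 0.015 and 0.055 m and contact force between roller_1 and tray between 0.8 and 3.2 N) or (x of roller_2_mid in the frame of tray between -0.0545 and 0.0545 m and y of roller_2_mid in the frame of tray between -0.082 and 0.082 m and z of roller_2_mid in the frame of tray between 0.015 and 0.055 m and contact force between roller_2 and tray between 0.8 and 3.2 N) or (x of roller_3_mid in the frame of tray between -0.0545 and 0.0545 m and y of roller_3_mid in the frame of tray between -0.082 and 0.082 m and z of roller_3_mid in the frame of tray between 0.015 and 0.055 m and contact force between roller_3 and tray between 0.8 and 3.2 N)) and ((x of roller_1_mid in the frame of rack between -0.065 and -0.005 m and y of roller_1_mid in the frame of rack between -0.157 and 0.157 m and z of roller_1_mid in the frame of rack between 0.06 and 0.115 m and angle between roller_1_mid's own z axis and vertical below 0.8 rad) or (x of roller_2_mid in the frame of rack between -0.065 and -0.005 m and y of roller_2_mid in the frame of rack between -0.157 and 0.157 m and z of roller_2_mid in the frame of rack between 0.06 and 0.115 m and angle between roller_2_mid's own z axis and vertical below 0.8 rad) or (x of roller_3_mid in the frame of rack between -0.065 and -0.005 m and y of roller_3_mid in the frame of rack between -0.157 and 0.157 m and z of roller_3_mid in the frame of rack between 0.06 and 0.115 m and angle between roller_3_mid's own z axis and vertical below 0.8 rad)) and linear speed of each of roller_1, roller_2, roller_3 below 0.02 m/s); the robot touches nothing.
It fails at once if the wheel block is moved by more than 30 mm (distance of wheel_block from where it was at the start of the episode above 0.03 m).
It fails at once if the loose yellow wheel is moved by more than 30 mm (distance of small_wheel from where it was at the start of the episode above 0.03 m).
It fails at once if a roller is dropped or thrown: faster than 0.9 m/s out of the fingers (a fall of about 40 mm) ((linear speed of roller_1 above 0.9 m/s and contact force between the fingers and roller_1 below 0.1 N) or (linear speed of roller_2 above 0.9 m/s and contact force between the fingers and roller_2 below 0.1 N) or (linear speed of roller_3 above 0.9 m/s and contact force between the fingers and roller_3 below 0.1 N)).
It also fails if it takes over 64 s, if anything falls off the work surface, if the arm or the gripper's body presses on something with over 40 N, if the wrist force passes 120 N, or if a joint passes its speed limit or range.

## Working session

There is one attempt and no reset: what is moved stays moved. The work goes in short steps, Python scripts to look and compute and a shell command to move; the robot and the scene stay as the last step left them, time stands still between calls to the robot, and variables do not carry over. Pictures are saved under pics/ and viewed, at most 10 in all, crops included, and the job is handed in when it is done.

```bash
mkdir -p pics
cat > h.py <<'E'
import numpy as np, cv2
from workcell import bot
from scipy.spatial.transform import Rotation as R
def ray(cam,uv):
    i=bot.camera_info(cam); K=np.array(i["intrinsics"]); d=np.array(i["distortion"])
    n=cv2.undistortPoints(np.array([[uv]],float),K,d)[0,0]
    T=np.linalg.inv(np.array(i["camera_from_world"]))
    v=T[:3,:3]@np.array([n[0],n[1],1]); return T[:3,3],v/np.linalg.norm(v)
def atz(cam,uv,z):
    o,v=ray(cam,uv); return o+v*(z-o[2])/v[2]
def tri(uvs):
    A=np.zeros((3,3));b=np.zeros(3)
    for c,uv in uvs:
        o,v=ray(c,uv);P=np.eye(3)-np.outer(v,v);A+=P;b+=P@o
    return np.linalg.solve(A,b)
E
python3 - <<'E'
from h import *
np.set_printoptions(precision=3,suppress=True)
s=bot.get_obs();print({k:np.round(v,3) for k,v in s.items()})
for c in("top","scene"):
    im=bot.camera(c);cv2.imwrite(f"pics/{c}0.png",im)
    T=np.linalg.inv(np.array(bot.camera_info(c)["camera_from_world"]));print(c,T[:3,3],T[:3,2])
    for n,z in(("roller_1_mid",.081),("rack",0),("shelf_lip",.035),("tier_edge",.18),("deep_bin",0),("tray",0),("wheel_block",0),("small_wheel",0)):
        for r in bot.spot_point(c,n)[:4]: print(c,n,round(r["confidence"],2),np.round(r["uv"],1),atz(c,r["uv"],z))
E
```

```text
{'clock': np.float64(0.0), 'joint_pos': array([1.302, 0.241, 0.004, 1.335, 0.   , 1.571]), 'joint_vel': array([ 0.   , -0.001, -0.002, -0.001, -0.   ,  0.001]), 'tau': array([  0.001, -37.231,  25.241,   0.017,   0.   ,  -0.   ]), 'eef_pos': array([0.133, 0.481, 0.252]), 'tool_rot': array([ 0.134,  0.991, -0.001, -0.   ]), 'ft_force': array([-0.043, -0.416, -0.121]), 'ft_torque': array([ 0.002,  0.025, -0.012]), 'grasp_force': np.float64(0.0), 'grip_width': np.float64(0.085)}
top [ 0.349 -0.056  1.51 ] [ 0.116  0.023 -0.993]
top roller_1_mid 0.97 [333.2 151.7] [ 0.65  -0.031  0.081]
top rack 0.82 [295.4 147.2] [0.678 0.089 0.   ]
top shelf_lip 0.86 [295.2 161.5] [0.626 0.084 0.035]
top tier_edge 0.92 [287.8 143.4] [0.649 0.093 0.18 ]
top deep_bin 0.97 [242.9 205.5] [0.491 0.245 0.   ]
top wheel_block 0.77 [434.3 253.6] [ 0.359 -0.346  0.   ]
top small_wheel 0.75 [290.6 243.6] [0.378 0.092 0.   ]
scene [-0.154 -0.596  0.8  ] [ 0.621  0.51  -0.595]
scene roller_1_mid 0.76 [343.4 194.9] [ 0.645 -0.024  0.081]
scene shelf_lip 0.62 [310.9 196.4] [0.625 0.087 0.035]
scene tier_edge 0.58 [319.6 153.1] [0.658 0.079 0.18 ]
scene deep_bin 0.88 [240.9 204.1] [0.485 0.264 0.   ]
scene tray 0.74 [299.4 257.4] [ 0.427 -0.041  0.   ]
scene wheel_block 0.7 [379.6 337.3] [ 0.355 -0.349  0.   ]
scene small_wheel 0.58 [252.7 247. ] [0.373 0.087 0.   ]
scene small_wheel 0.25 [313.5 178.9] [0.744 0.178 0.   ]
```

Run:
```python
from h import *
np.set_printoptions(precision=3,suppress=True)
for c in("top","scene"):
    for n,z in(("roller_1_mid",.081),("deep_bin",.086),("tray",.045),("rack",.1)):
        for r in bot.silhouettes(c,n):
            ys,xs=np.where(r["mask"])
            print(c,n,round(r["confidence"],2),np.round(r["uv"],1),len(xs),xs.min(),xs.max(),ys.min(),ys.max(),atz(c,r["uv"],z))
a=cv2.imread("pics/top0.png")[100:300,200:480];b=cv2.imread("pics/scene0.png")[120:320,180:440]
cv2.imwrite("pics/a.png",cv2.resize(a,None,fx=2.8,fy=2.8,interpolation=2));cv2.imwrite("pics/b.png",cv2.resize(b,None,fx=2.9,fy=2.9,interpolation=2))
```

```text
top roller_1_mid 0.66 [329.9 152.2] 426 322 340 141 166 [ 0.648 -0.022  0.081]
top deep_bin 0.81 [232.3 204.8] 4009 193 274 172 234 [0.484 0.259 0.086]
top tray 0.91 [335.9 228.1] 2240 304 364 209 250 [ 0.427 -0.045  0.045]
top tray 0.24 [331.5 152.8] 406 322 340 141 166 [ 0.654 -0.026  0.045]
top rack 0.76 [289.1 127.7] 5560 231 348 102 161 [0.714 0.1   0.1  ]
scene deep_bin 0.71 [242.2 191.2] 3294 202 281 162 226 [0.461 0.216 0.086]
scene tray 0.84 [299.3 251. ] 2818 261 336 222 285 [ 0.412 -0.057  0.045]
scene rack 0.94 [333.8 157.1] 4874 275 382 120 221 [0.773 0.113 0.1  ]
```

View pics/a.png

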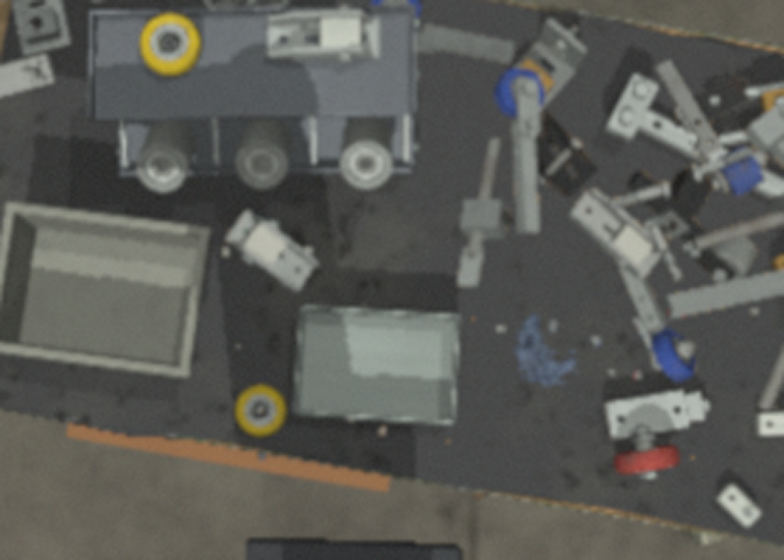

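View pics/b.png

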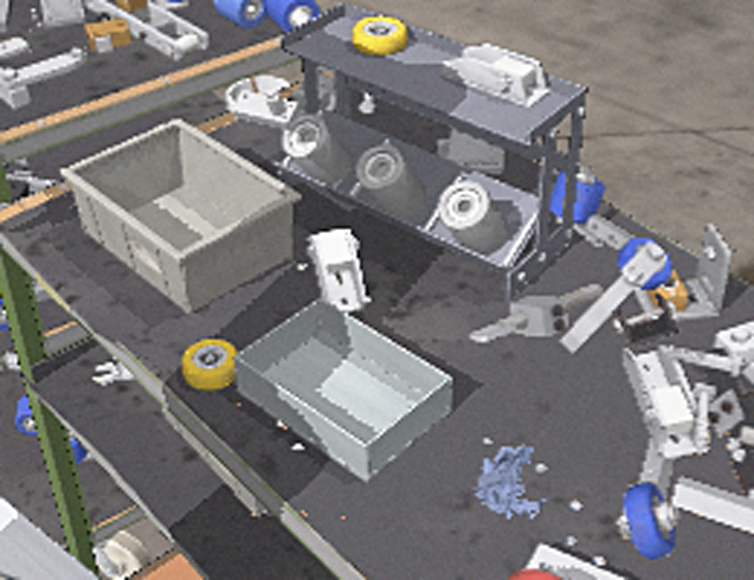

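The top view shows three rollers with their top faces at full-image pixels (258,161), (294,158) and (330,158). The scene view has them at (284,167), (311,178) and (340,191). The bin is at the left, and the tray is in front of the rack with the yellow wheel beside it.

Run:
```python
from h import *
np.set_printoptions(precision=4,suppress=True)
t=[(162,170),(262,163),(365,163)];s=[(302,135),(380,168),(464,206)]
def T(p):return (200+(p[0]+.5)/2.8-.5,100+(p[1]+.5)/2.8-.5)
def S(p):return (180+(p[0]+.5)/2.9-.5,120+(p[1]+.5)/2.9-.5)
for a,b in zip(t,s):
    print("top face",tri([("top",T(a)),("scene",S(b))]),atz("top",T(a),.113),atz("scene",S(b),.113))
print("lip corners z~.052",atz("top",T((122,173)),.052),atz("top",T((411,173)),.052))
print("tier edge",atz("top",T((93,115)),.18),atz("top",T((412,120)),.18), "scene",atz("scene",S((527,135)),.18),atz("scene",S((285,50)),.18))
print("tier back",atz("top",T((93,13)),.18),atz("top",T((415,13)),.18))
print("tray rim",[atz("top",T(p),.045)[:2] for p in((302,308),(460,312),(455,424),(295,416))])
print("tray rim s",[atz("scene",S(p),.045)[:2] for p in((318,305),(452,380),(368,445),(238,355))])
print("bin rim",[atz("top",T(p),.086)[:2] for p in((8,205),(208,230),(188,375))])
print("bin rim s",[atz("scene",S(p),.086)[:2] for p in((178,122),(298,195),(185,260),(63,172))])
```

```text
top face [0.6119 0.1863 0.1131] [0.6122 0.1861 0.113 ] [0.6118 0.1866 0.113 ]
top face [0.6224 0.0837 0.1087] [0.6219 0.0829 0.113 ] [0.6173 0.0798 0.113 ]
top face [ 0.626  -0.0234  0.1068] [ 0.6245 -0.0232  0.113 ] [ 0.6193 -0.0287  0.113 ]
lip corners z~.052 [0.6194 0.24   0.052 ] [ 0.6269 -0.0714  0.052 ]
tier edge [0.6533 0.2459 0.18  ] [ 0.6554 -0.0698  0.18  ] scene [ 0.6781 -0.0588  0.18  ] [0.6514 0.2455 0.18  ]
tier back [0.7577 0.2518 0.18  ] [ 0.7641 -0.0702  0.18  ]
tray rim [array([0.4792, 0.0411]), array([ 0.4794, -0.1272]), array([ 0.3608, -0.1244]), array([0.3645, 0.0447])]
tray rim s [array([0.4722, 0.0362]), array([ 0.4734, -0.1293]), array([ 0.3649, -0.1228]), array([0.3722, 0.0444])]
bin rim [array([0.5761, 0.3527]), array([0.5547, 0.1395]), array([0.4029, 0.154 ])]
bin rim s [array([0.5713, 0.3458]), array([0.5542, 0.1392]), array([0.4047, 0.1473]), array([0.4236, 0.3634])]
```

```bash
cat >> h.py <<'E'
np.set_printoptions(precision=3,suppress=True)
def des(tilt,yaw):  # tool y along world y(yawed), z down/forward
    return R.from_euler('z',yaw)*R.from_euler('y',-tilt)*R.from_matrix([[-1,0,0],[0,1,0],[0,0,-1]])
def go(p,tilt,yaw):
    s=bot.get_obs();q=R.from_quat(s["tool_rot"])
    print("shift mm",(np.array(p)-s["eef_pos"])*1000,"turn",(des(tilt,yaw)*q.inv()).as_rotvec())
def axis(tilt,yaw): return -des(tilt,yaw).as_matrix()[:,2]
def C(p,d,tilt=.5236,yaw=.025): return np.array(p)+axis(tilt,yaw)*d
E
python3 - <<'E'
from h import *
print(bot.camera_info("wrist")["hand_eye"])
c=[.637,.1865,.081]
for d in(.11,.013): go(C(c,d),.5236,.025)
E
```

```text
[[-0.001 -0.947 -0.32   0.083]
 [ 1.    -0.001  0.001 -0.001]
 [-0.001 -0.32   0.947 -0.12 ]
 [ 0.     0.     0.     1.   ]]
shift mm [ 449.24  -296.91   -77.046] turn [-0.064 -0.522  0.287]
shift mm [ 497.725 -295.697 -161.051] turn [-0.064 -0.522  0.287]
```

```bash
python3 -m inch '[40,-25,0,-0.01,-0.08,0.045,100,75,-50,-5,-0.02,-0.16,0.09,100,110,-73,-10,-0.03,-0.25,0.13,100,145,-96,-18,-0.04,-0.32,0.18,100,180,-119,-25,-0.05,-0.4,0.22,100,215,-142,-32,-0.06,-0.47,0.26,100,240,-160,-40,-0.064,-0.522,0.287,100,260,-175,-45,-0.064,-0.522,0.287,100]'
python3 - <<'E'
from h import *
go(C([.637,.1865,.081],.11),.5236,.025);print(bot.get_obs()["joint_pos"])
E
```

```text
clock: 1.97
eef_pos: [0.3925, 0.3035, 0.2062]
tool_rot: [-0.013, 0.966, 0.002, 0.259]
ft_force: [-0.1, -0.0, -0.7]
grip_width: 0.0852
grasp_force: 0.0
shift mm [ 189.536 -118.375  -29.908] turn [ 0.003  0.    -0.   ]
[ 0.874  0.027 -0.497  0.684 -0.387  0.776]
```

```bash
python3 -m inch '[33,-20,-5,0,0,0,100,66,-40,-10,0,0,0,100,99,-60,-15,0,0,0,100,132,-80,-20,0,0,0,100,165,-100,-25,0,0,0,100,189,-118,-30,0,0,0,100,189,-118,-30,0,0,0,100,189,-118,-30,0,0,0,100]'
python3 - <<'E'
from h import *
s=bot.get_obs();im=bot.camera("wrist");cv2.imwrite("pics/w1.png",im)
i=bot.camera_info("wrist");K=np.array(i["intrinsics"]);D=np.array(i["distortion"])
W=np.eye(4);W[:3,:3]=R.from_quat(s["tool_rot"]).as_matrix();W[:3,3]=s["eef_pos"];M=np.linalg.inv(W@np.array(i["hand_eye"]))
for r in bot.spot_point("wrist","roller_1_mid"):print(r)
for c in([.637,.1865,.081],[.6395,.083,.081]):
  for d in(0,.037):
    p,_=cv2.projectPoints(C(c,d),cv2.Rodrigues(M[:3,:3])[0],M[:3,3],K,D);print(p.ravel())
E
```

```text
clock: 2.63
eef_pos: [0.5825, 0.1873, 0.1775]
tool_rot: [-0.011, 0.966, 0.003, 0.258]
ft_force: [-0.1, -0.4, -0.7]
grip_width: 0.0851
grasp_force: 0.0
{'uv': [49.1, 211.5], 'confidence': 0.67}
[316.986 209.016]
[316.571 228.123]
[180.384 209.338]
[157.738 228.268]
```

View pics/w1.png

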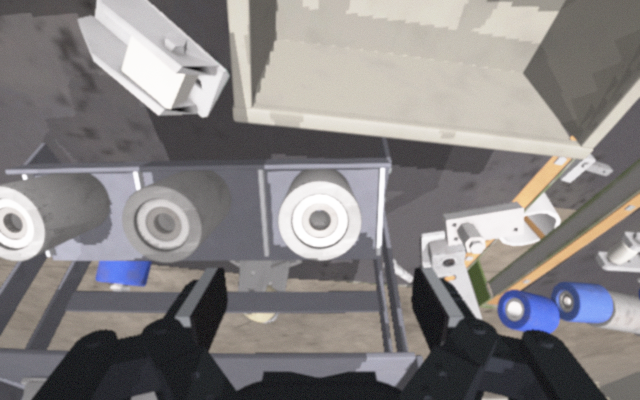

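The wrist view shows the left roller's top-face hub at (320,219), against (317,228) predicted. It is therefore about 5 mm nearer the robot and 2 mm further left. I'm correcting for that and going in.

Run:
```python
from h import *
for d in(.1,.013):go(C([.632,.1887,.081],d,yaw=.03),.5236,.03)
```

```text
shift mm [  0.855  -1.823 -10.303] turn [ 0.    -0.001  0.005]
shift mm [ 44.336  -0.518 -85.647] turn [ 0.    -0.001  0.005]
```

```bash
python3 -m inch '[1,-2,-10,0,0,0.005,100,15,-1,-34,0,0,0.005,100,30,-1,-60,0,0,0.005,100,44,-0.5,-85.5,0,0,0.005,100,44,-0.5,-85.5,0,0,0.005,100,44,-0.5,-85.5,0,0,0.005,60,44,-0.5,-85.5,0,0,0.005,40,44,-0.5,-85.5,0,0,0.005,40]'; python3 -m inch '[0,0,0,0,0,0,30,0,0,0,0,0,0,30,0,0,0,0,0,0,30,0,0,0,0,0,0,30]'
```

```text
clock: 3.4
eef_pos: [0.6261, 0.1893, 0.0954]
tool_rot: [-0.015, 0.965, 0.004, 0.261]
ft_force: [-3.0, 0.4, 0.3]
grip_width: 0.0528
grasp_force: 63.0
clock: 3.73
eef_pos: [0.626, 0.1893, 0.0953]
tool_rot: [-0.015, 0.965, 0.005, 0.26]
ft_force: [-6.2, -0.6, 7.1]
grip_width: 0.0529
grasp_force: 62.4
```

```bash
python3 -m inch '[-3,0,5,0,0,0,30,-8,0,13,0,0,0,30,-14,0,24,0,0,0,30,-21,0,36,0,0,0,30,-29,0,50,0,0,0,30,-37,0,64,0,0,0,30,-42,0,73,0,0,0,30,-42,0,73,0,0,0,30]';python3 -m inch '[0,0,0,0,0,0,30,0,0,0,0,0,0,30,0,0,0,0,0,0,30]'
```

```text
clock: 4.4
eef_pos: [0.5823, 0.1885, 0.1664]
tool_rot: [-0.015, 0.966, 0.004, 0.258]
ft_force: [0.4, 0.2, -8.0]
grip_width: 0.0525
grasp_force: 65.4
clock: 4.65
eef_pos: [0.583, 0.1881, 0.1641]
tool_rot: [-0.015, 0.966, 0.003, 0.258]
ft_force: [0.5, -0.2, -8.5]
grip_width: 0.0525
grasp_force: 65.4
```

Run:
```python
from h import *
go([.489,.25,.19],0,-.1)
```

```text
shift mm [-94.     61.879  25.93 ] turn [ 0.019  0.521 -0.127]
```

```bash
python3 -m inch '[-10,0,15,0.003,0.07,-0.02,30,-25,10,26,0.006,0.16,-0.04,30,-45,25,28,0.01,0.26,-0.06,30,-65,40,28,0.013,0.35,-0.085,30,-82,53,28,0.017,0.44,-0.11,30,-94,62,28,0.019,0.521,-0.127,30,-94,62,28,0.019,0.521,-0.127,30,-94,62,28,0.019,0.521,-0.127,30]'
python3 - <<'E'
from h import *
s=bot.get_obs();print(s["eef_pos"]);go([.489,.25,.06],0,-.1);im=bot.camera("wrist");cv2.imwrite("pics/w2.png",im)
E
```

```text
clock: 5.32
eef_pos: [0.4915, 0.2511, 0.1927]
tool_rot: [0.05, 0.999, -0.0, 0.003]
ft_force: [-0.1, -0.5, -8.9]
grip_width: 0.0526
grasp_force: 66.1
[0.492 0.251 0.193]
shift mm [  -2.51    -1.104 -132.655] turn [ 0.     0.005 -0.001]
```

View pics/w2.png

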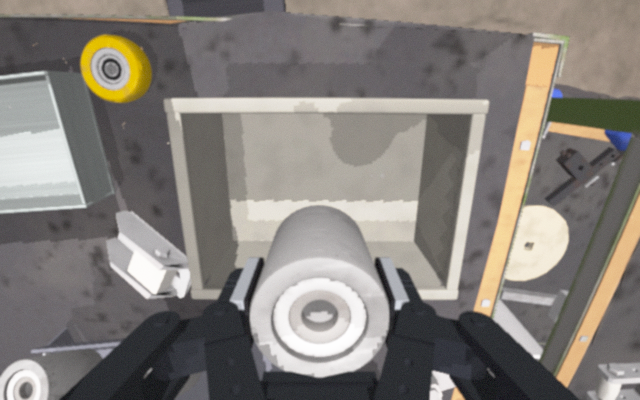

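The roller is held square, centred at column 320, and the bin inner walls are at columns 185 and 470, so it is aligned for lowering.

```bash
python3 -m inch '[-2,-1,-20,0,0.005,0,30,-2,-1,-48,0,0.005,0,30,-2,-1,-76,0,0.005,0,30,-2,-1,-102,0,0.005,0,30,-2,-1,-122,0,0.005,0,30,-2,-1,-132,0,0.005,0,30,-2,-1,-132,0,0.005,0,30,-2,-1,-132,0,0.005,0,30]'; python3 -m inch '[0,0,-2,0,0,0,30,0,0,-4,0,0,0,30,0,0,-4,0,0,0,30]'
```

```text
clock: 6.03
eef_pos: [0.4885, 0.2495, 0.0624]
tool_rot: [0.05, 0.999, 0.0, -0.0]
ft_force: [-0.1, 0.5, -7.8]
grip_width: 0.0526
grasp_force: 66.1
clock: 6.28
eef_pos: [0.489, 0.2501, 0.059]
tool_rot: [0.05, 0.999, 0.001, 0.0]
ft_force: [1.4, 0.6, -7.6]
grip_width: 0.0531
grasp_force: 66.4
```

```bash
python3 -m inch '[0,0,-2,0,0,0,30,0,0,-4,0,0,0,30,0,0,-4,0,0,0,30]';python3 -m inch '[0,0,-1,0,0,0,30,0,0,-2,0,0,0,30,0,0,-2,0,0,0,30]'
```

```text
clock: 6.53
eef_pos: [0.4902, 0.25, 0.0583]
tool_rot: [0.05, 0.999, 0.001, 0.002]
ft_force: [-1.5, -3.5, 14.8]
grip_width: 0.0525
grasp_force: 68.3
clock: 6.78
eef_pos: [0.4911, 0.2499, 0.0578]
tool_rot: [0.05, 0.999, 0.001, 0.003]
ft_force: [-3.4, -5.6, 22.3]
grip_width: 0.0527
grasp_force: 69.2
```

```bash
python3 -m inch '[0,0,3,0,0,0,30,0,0,3,0,0,0,30,0,0,3,0,0,0,60,0,0,3,0,0,0,85,0,0,3,0,0,0,100,0,0,3,0,0,0,100,0,0,25,0,0,0,100,0,0,55,0,0,0,100]'
python3 - <<'E'
from h import *
s=bot.get_obs();print(s["eef_pos"])
go([.489,.25,.2],0,.03)
go(C([.638,.0865,.081],.12,yaw=.03),.5236,.03)
go(C([.640,-.021,.081],.12,yaw=.03),.5236,.03)
E
```

```text
clock: 7.45
eef_pos: [0.4853, 0.2485, 0.1042]
tool_rot: [0.05, 0.999, -0.002, -0.004]
ft_force: [0.8, -0.5, 0.7]
grip_width: 0.0855
grasp_force: 0.0
[0.485 0.249 0.104]
shift mm [ 3.656  1.456 95.826] turn [ 0.003 -0.008  0.13 ]
shift mm [  92.683 -163.844   80.749] turn [-0.015 -0.532  0.128]
shift mm [  94.683 -271.344   80.749] turn [-0.015 -0.532  0.128]
```

```bash
python3 -m inch '[0,0,35,0,0,0,100,0,0,70,0,0,0,100,10,-20,90,-0.003,-0.09,0.02,100,25,-50,92,-0.006,-0.19,0.05,100,45,-80,92,-0.01,-0.29,0.07,100,62,-110,88,-0.012,-0.39,0.09,100,80,-138,84,-0.014,-0.48,0.115,100,92,-164,80,-0.015,-0.53,0.128,100]'; python3 -m inch '[0,0,0,0,0,0,100,0,0,0,0,0,0,100]';python3 - <<'E'
from h import *
s=bot.get_obs();im=bot.camera("wrist");cv2.imwrite("pics/w3.png",im)
i=bot.camera_info("wrist");K=np.array(i["intrinsics"]);D=np.array(i["distortion"])
W=np.eye(4);W[:3,:3]=R.from_quat(s["tool_rot"]).as_matrix();W[:3,3]=s["eef_pos"];M=np.linalg.inv(W@np.array(i["hand_eye"]))
for c in([.632,.1887,.081],[.638,.0865,.081],[.640,-.021,.081]):
    p,_=cv2.projectPoints(C(c,.037,yaw=.03),cv2.Rodrigues(M[:3,:3])[0],M[:3,3],K,D);print(p.ravel())
go(C([.638,.0865,.081],.12,yaw=.03),.5236,.03)
E
```

```text
clock: 8.12
eef_pos: [0.5792, 0.0842, 0.1867]
tool_rot: [-0.016, 0.965, 0.006, 0.263]
ft_force: [-0.3, -0.2, -0.4]
grip_width: 0.0859
grasp_force: 0.0
clock: 8.28
eef_pos: [0.5787, 0.0842, 0.1857]
tool_rot: [-0.014, 0.966, 0.006, 0.26]
ft_force: [-0.5, 0.3, -0.1]
grip_width: 0.0854
grasp_force: 0.0
[472.499 218.95 ]
[320.215 222.518]
[160.953 221.946]
shift mm [-1.534 -0.63  -1.702] turn [-0.004  0.003 -0.001]
```

View pics/w3.png

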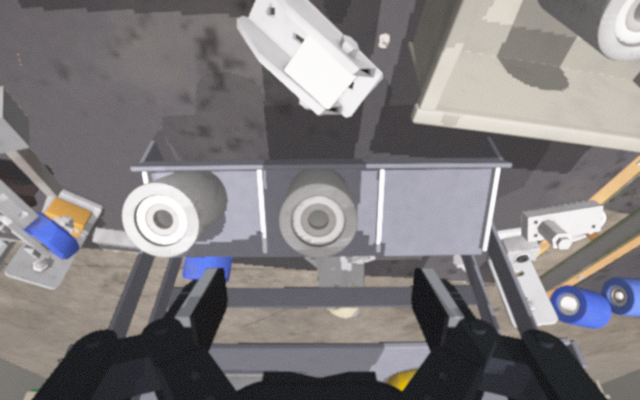

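Middle hub is at (318,217) and right hub at (162,218), both within 5 px of the prediction. The first roller is standing in the bin at the upper right. I'm applying the small corrections.

Run:
```python
from h import *
for d in(.1,.013):go(C([.6345,.0852,.081],d,yaw=.03),.5236,.03)
```

```text
shift mm [  4.961  -1.63  -19.022] turn [-0.004  0.003 -0.001]
shift mm [ 48.442  -0.326 -94.366] turn [-0.004  0.003 -0.001]
```

```bash
python3 -m inch '[5,-1.5,-19,0,0,0,100,18,-1,-42,0,0,0,100,34,-0.5,-69,0,0,0,100,48,-0.5,-94,0,0,0,100,48,-0.5,-94,0,0,0,100,48,-0.5,-94,0,0,0,60,48,-0.5,-94,0,0,0,30,48,-0.5,-94,0,0,0,30]'; python3 -m inch '[0,0,0,0,0,0,30,0,0,0,0,0,0,30,-3,0,5,0,0,0,30,-8,0,13,0,0,0,30,-14,0,24,0,0,0,30,-20,0,34,0,0,0,30,-20,0,34,0,0,0,30,-20,0,34,0,0,0,30]';python3 -m inch '[0,0,0,0,0,0,30,0,0,0,0,0,0,30]'
```

```text
clock: 9.0
eef_pos: [0.6287, 0.086, 0.0952]
tool_rot: [-0.015, 0.965, 0.006, 0.262]
ft_force: [-3.4, 1.8, 3.3]
grip_width: 0.053
grasp_force: 62.3
clock: 9.67
eef_pos: [0.6073, 0.0849, 0.1276]
tool_rot: [-0.015, 0.965, 0.006, 0.261]
ft_force: [-0.1, 0.2, -1.5]
grip_width: 0.0528
grasp_force: 63.4
clock: 9.83
eef_pos: [0.6073, 0.0848, 0.126]
tool_rot: [-0.015, 0.965, 0.006, 0.26]
ft_force: [-0.2, 0.1, -1.6]
grip_width: 0.0523
grasp_force: 63.4
```

```bash
python3 -m inch '[-8,0,14,0,0,0,30,-16,0,28,0,0,0,30,-25,0,43,0,0,0,30,-33,0,57,0,0,0,30,-33,0,57,0,0,0,30]'
python3 - <<'E'
from h import *
print(bot.get_obs()["ft_force"]);go([.4205,-.0425,.18],0,-.02)
E
```

```text
clock: 10.25
eef_pos: [0.5753, 0.0852, 0.1861]
tool_rot: [-0.015, 0.965, 0.006, 0.262]
ft_force: [0.2, 0.7, -1.6]
grip_width: 0.0528
grasp_force: 63.5
[ 0.218  0.713 -1.565]
shift mm [-154.761 -127.727   -6.066] turn [-0.007  0.531 -0.05 ]
```

```bash
python3 -m inch '[-22,-16,4,0,0.06,-0.005,30,-44,-33,4,-0.001,0.15,-0.012,30,-68,-52,4,-0.002,0.24,-0.02,30,-93,-73,4,-0.004,0.33,-0.03,30,-118,-95,2,-0.005,0.42,-0.04,30,-140,-114,0,-0.006,0.5,-0.048,30,-155,-128,-4,-0.007,0.531,-0.05,30,-155,-128,-6,-0.007,0.531,-0.05,30]';python3 -m inch '[0,0,0,0,0,0,30]'
python3 - <<'E'
from h import *
s=bot.get_obs();print(s["eef_pos"]);go([.4205,-.0425,.065],0,-.02);im=bot.camera("wrist");cv2.imwrite("pics/w4.png",im)
E
```

```text
clock: 10.92
eef_pos: [0.4184, -0.045, 0.1761]
tool_rot: [0.012, 1.0, -0.001, -0.004]
ft_force: [0.2, 0.1, -2.2]
grip_width: 0.0531
grasp_force: 63.7
clock: 11.0
eef_pos: [0.4198, -0.0435, 0.1763]
tool_rot: [0.011, 1.0, -0.0, -0.002]
ft_force: [0.4, 0.0, -2.6]
grip_width: 0.0524
grasp_force: 63.7
[ 0.42  -0.044  0.176]
shift mm [   0.723    1.039 -111.254] turn [ 0.    -0.005  0.002]
```

View pics/w4.png

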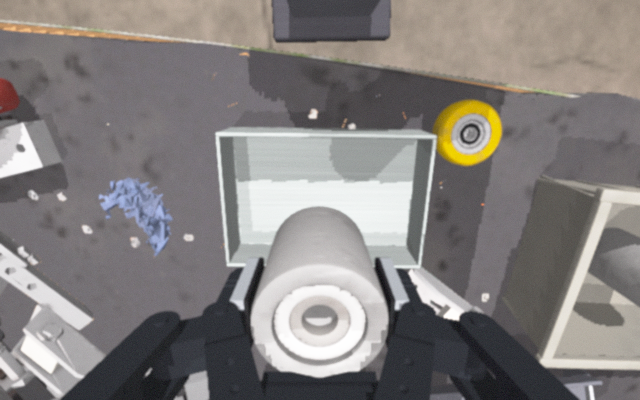

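The roller hangs over the tray centre: tray walls at columns 220 and 433, roller at 320. Lowering now.

```bash
python3 -m inch '[0,1,-20,0,0,0,30,0,1,-46,0,0,0,30,0,1,-74,0,0,0,30,0,1,-98,0,0,0,30,0,1,-110,0,0,0,30,0,1,-112,0,0,0,30,0,1,-112,0,0,0,30,0,1,-114,0,0,0,30]'; python3 -m inch '[0,0,-2,0,0,0,30,0,0,-3,0,0,0,30,0,0,-4,0,0,0,30,0,0,-4,0,0,0,30]'
```

```text
clock: 11.72
eef_pos: [0.4212, -0.0416, 0.0647]
tool_rot: [0.01, 1.0, -0.0, -0.0]
ft_force: [0.5, -0.3, -0.1]
grip_width: 0.0528
grasp_force: 63.7
clock: 12.05
eef_pos: [0.4201, -0.042, 0.0602]
tool_rot: [0.01, 1.0, -0.0, -0.001]
ft_force: [-0.0, -0.3, -1.7]
grip_width: 0.0529
grasp_force: 63.7
```

```bash
python3 -m inch '[0,0,-1,0,0,0,30,0,0,-2,0,0,0,30,0,0,-2,0,0,0,30]'; python3 -m inch '[0,0,-1,0,0,0,30,0,0,-2,0,0,0,30,0,0,-2,0,0,0,30]'
```

```text
clock: 12.3
eef_pos: [0.4205, -0.042, 0.059]
tool_rot: [0.01, 1.0, -0.0, -0.001]
ft_force: [-1.9, 0.3, 8.5]
grip_width: 0.0529
grasp_force: 64.7
clock: 12.55
eef_pos: [0.4214, -0.0421, 0.0585]
tool_rot: [0.01, 1.0, -0.0, 0.001]
ft_force: [-3.5, -0.1, 20.5]
grip_width: 0.0525
grasp_force: 65.9
```

```bash
python3 -m inch '[0,0,2,0,0,0,30,0,0,2,0,0,0,30,0,0,2,0,0,0,60,0,0,2,0,0,0,85,0,0,2,0,0,0,100,0,0,2,0,0,0,100,0,0,25,0,0,0,100,0,0,55,0,0,0,100]'; python3 -m inch '[0,0,35,0,0,0,100,-20,0,75,0,0,0,100,-50,0,110,0,0,0,100,-70,0,140,0,0,0,100,-70,0,140,0,0,0,100,-70,0,140,0,0,0,100]';python3 - <<'E'
from h import *
a=bot.camera("top")[100:300,180:480];b=bot.camera("scene")[110:310,180:480]
cv2.imwrite("pics/e.png",cv2.resize(np.vstack([a,b]),None,fx=1.5,fy=1.5,interpolation=2))
E
```

```text
clock: 13.22
eef_pos: [0.417, -0.0417, 0.1088]
tool_rot: [0.01, 1.0, 0.0, -0.005]
ft_force: [1.3, -0.7, -0.1]
grip_width: 0.0853
grasp_force: 0.0
clock: 13.72
eef_pos: [0.3503, -0.0421, 0.2528]
tool_rot: [0.01, 1.0, -0.001, 0.001]
ft_force: [-0.5, -0.4, -0.2]
grip_width: 0.0854
grasp_force: 0.0
```

View pics/e.png

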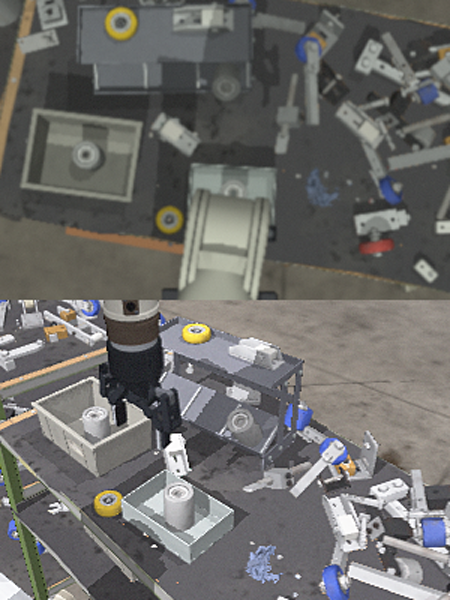

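The picture shows rollers standing in the bin (88,155) and the tray (179,505), and the third on the shelf (240,420). The yellow wheel and the wheel block have not moved.

```bash
python3 -c "
from workcell import bot
print(bot.job_done())"
```

```text
the job is handed in; nothing more can be done
None
```

I handed the job in at about 14 s of the 64 s: the solid roller (about 8.5 N) stands in the deep bin, the hollow one (about 1.6 N) in the tray, and the third is still on the shelf, taken as the filled one by elimination and not lifted; the red wheel block and yellow wheel look unmoved, and no verdict came back.

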